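# Retention pull check of a plug-in module with a spring force gauge

### The arm

A 7-joint arm with a two-finger parallel gripper is mounted at the origin on the work surface. World frame = base frame: x ahead of the robot, y to its left, z up, the work surface at z = 0. Lengths are in m, angles in rad, forces in N, time in s.
With the tool pointing down it reaches from about 0.425 to 0.875 m from the base axis. Payload 4.7 kg.
Tool frame: the origin (TCP) lies midway between the tips of the shut fingers; the grasp point (between the pads) lies 19 mm behind it; z points along the fingers, y is the line along which they close (so a half turn about z gives the same grasp; the last joint's range is limited). The gripper opens to 87 mm and grips with 3 to 60 N. Pads are 19 mm wide; open, the fingers measure 117 mm over their backs; the gripper's body (75 mm by 190 mm) begins 51 mm behind the grasp point.
Start: joints at [1.239, 0.321, -0.07, 1.45, 0.023, 1.371, -0.057], TCP at [0.22, -0.612, 0.223] pointing down, gripper open.
Joint ranges: [-2.86, 2.86], [-0.3, 2.09], [-1.38, 1.24], [0.06, 2.45], [-1.56, 4.7], [0.09, 2.05], [-2.69, 2.69]. Speed limits (rad/s): [2.57, 2.57, 3.14, 3.14, 3.14, 3.14, 3.14].

### API

Orientations are given as a rotation vector (axis times angle).
In Python, from bench import ctrl gives the robot as it stands.
- The arm moves only by the shell command python3 inch.py 'ROWS' [FORCE]. ROWS is one flat JSON list of numbers that holds 1 to 20 rows one after another, with no inner brackets; each row has 5 numbers: dx, dy, dz in a scale on which 1.0 is 800 mm, then a turn about the tool's z in shares of 2 pi rad (1.0 is 2 pi rad), then the opening from 0.0 (shut) to 1.0 (fully open); each row is the pose to reach, as a shift and turn from the pose commanded when the command began, along the tool's axes at that moment; what a row does not reach only later rows make up. A row lasts 1/10 s, in which the tool goes at most 0.05 m and 0.15 rad, less where a joint would pass 70% of its speed; a pose out of reach is approached as far as the arm can. The fingers move at their own pace and stop on an object; FORCE is the grip in N (left out, the last holds). Time passes only in rows, so rows that do not move let the fingers close. It prints the time, the measured TCP pose, the force, the opening and the grip force at its end. Input that does not fit is refused with a message, and nothing moves.
- ctrl.get_state(): the state, without advancing time (a new reading comes with each control period).
- ctrl.get_image(name): name is "scene" or "top" or "wrist"; returns the picture (400x640x3 uint8, red, green, blue); there is no depth.
- ctrl.camera_model(name): a dict with "vertical_fov" (degrees; the focal length in pixels is half the picture's height over the tangent of half this angle, whatever the lens; pixels are square), "cx", "cy" (the principal point, pixels), "rvec" (rotation vector, rad) and "tvec" (3), from world to camera coordinates, as OpenCV has them; the wrist camera has in their place "hand_eye" (4x4, takes a point from camera to tool coordinates, whose origin is the TCP and whose axes are the flange's). Camera axes: x right, y down, z forward; pixel columns grow to the right and rows downward; lengths in m; the calibration is good to about 2 mm. The wrist camera is an equidistant fisheye: a pixel r from the principal point sees the ray r / f radians off the axis. A picture is of the moment at which its call begins: read the wrist's pose just before it. camera_model takes no time and is no camera call.
- ctrl.close_job(): hands the job in; it is judged then, once.
The state is a dict: "time": time; "joint_positions": joint angles; "qd": joint speeds; "joint_torque": joint torques, N m; "position": TCP position; "tool_rot": TCP orientation; "ft_force": force on the tool from outside, world axes, zero at the start; "torque": the same for the moment, N m; "grip_width": opening from 0.0 (shut) to 1.0 (fully open); "grip_force": force on a finger pad.
Only numpy, scipy, OpenCV 4.12 (cv2) and the standard library are available. Lean on these libraries where they do the work, as an engineer would, in place of code of your own. Each camera call takes 0.05 s, during which the arm holds its last target. There are 200 camera calls.

### The job

Check that the module with the orange handle is properly latched: take the spring gauge from its stand, hook it over the bar of the orange handle and pull straight out from the shelf's front, with the gauge level, until the pointer stands in the green band (10 N), and keep it there for a good second without ever going into the red. Then ease the pull off so that the rod does not snap back, unhook, and lay the gauge gently back in its stand the way it lay, leaving the other modules and everything else on the bench alone.

Things in the scene. Friction and masses are not known exactly. Their poses are not given: they have to be found in the camera images.
- gauge: spring force gauge: aluminium case 172 x 26 x 22 mm (x, y, z), about 0.28 kg in all, steel rod and hook at its +x end. Origin: centre of the case's underside; x towards the hook, z up out of the scale face. Ribbed black grip sleeve at x -63 to -3 mm; ahead of it on top a white scale, a tick per newton, with a green band (9 to 11 N), a red zone (14 N up) and a crimson pointer
- gauge_grip (a point): centre of the gauge's grip sleeve, 33 mm behind the case's middle and 11 mm above its underside, on the rod's axis; 26.6 mm wide across y, the place to hold
- gauge_hook (a point): seat of the gauge's hook, where a pulled bar lies: 118 mm ahead of the case's middle with the rod home (151 mm ahead of gauge_grip), 6.5 mm below the rod's axis. 5 mm wire: runs level along the rod's axis to 8 mm past this point, then down to 24 mm below the axis, leaning slightly back; open below, so it drops over a bar from above
- gauge_rod (a joint): how far the gauge's rod and pointer are drawn out, m, 0 = home. Spring 500 N/m with 1 N at home: pull = 1 N + 1 N per 2 mm, so 10 N (middle of the green band) is 0.018, the green band 0.016 to 0.020, the red zone from 0.026, the end stop 0.040
- stand: the gauge's stand, fixed: blue base 200 x 70 x 6 mm, two black saddles 136 mm apart, seats 30 mm above the bench between 8 mm high lips 36 mm apart. Origin: underside, below the gauge's origin when in its place; x towards the hook end. The gauge starts in it scale up, origin 30 mm above this origin, x axes alike; the grip sleeve hangs free between the saddles
- chassis: the power shelf under test, fixed to the bench: grey sheet-metal box 220 x 204 x 112 mm (x, y, z) with three plug-in modules side by side in its open front. Origin: centre of its underside; the front faces this body's -x, which is the way to pull
- mod_orange: module with the orange handle, in any of the three slots (63 mm apart). Origin: middle of its black front plate's lower edge (plate 58 x 92 mm), 14 mm above the bench; x into the shelf. It lies loose in its latch: it slides 0 to 12 mm outwards, against 1.5 N of friction, before the latch takes the pull. How much is left cannot be seen (plates stand 4 mm inside to 16 mm out of the front)
- mod_orange_bar (a point): centre of the orange handle's bar: a level round bar 8 mm thick and 42 mm long, 35 mm in front of the module's plate and 80 mm above the bench, joined to the plate by a leg at each end; 31 mm clear between bar and plate
- mod_blue: the same module with a blue handle
- mod_green: the same module with a green handle
- housing: bystander: black finned metal housing, 160 x 130 x 24 mm, origin under its middle
- spare: bystander: spare module with a dark steel handle standing on the bench, 58 mm wide, 154 mm deep, 92 mm high, origin at the foot of its front plate
- driver: bystander: purple electric screwdriver lying along its x, about 200 mm long, 36 mm high
- screw_bin: bystander: open blue bin 130 x 90 x 50 mm, origin under its middle
- cleaner: bystander: clear bottle, 56 mm across, 150 mm high, origin under its middle
- wrench: bystander: steel wrench lying along its x, 150 mm long
- grease: bystander: white jar with a black cap, 60 mm across, 60 mm high, origin under its middle

How it is judged:
By the outcome, as a careful person would: the job done as asked, in the order asked, and still so for the second after the job is handed in, with the robot touching nothing.
It also fails if it takes over 64 s, if anything falls off the work surface, if the arm or the gripper's body presses on something with over 40 N, if the wrist force passes 120 N, or if a joint passes its speed limit or range.

## Working session

There is one attempt and no reset: what is moved stays moved. The work goes in short steps, Python scripts to look and compute and a shell command to move; the robot and the scene stay as the last step left them, time stands still between calls to the robot, and variables do not carry over. Pictures are saved under pics/ and viewed, at most 10 in all, crops included, and the job is handed in when it is done.

```bash
ls; mkdir -p pics; python3 - <<'E'
from bench import ctrl
import cv2
s=ctrl.get_state();print({k:s[k] for k in('time','position','tool_rot','grip_width','ft_force')})
for n in('scene','top','wrist'):
    print(n,ctrl.camera_model(n))
    cv2.imwrite(f'pics/{n}0.png',ctrl.get_image(n)[:,:,::-1])
E
```

```text
bench.py
inch.py
pics
{'time': 0.0, 'position': array([ 0.22008495, -0.61100822,  0.22143556]), 'tool_rot': array([-3.09285584e+00, -5.40226987e-01,  6.74804872e-04]), 'grip_width': 0.9982294280099226, 'ft_force': array([-0.37621422,  0.19935081, -1.3291196 ])}
scene {'vertical_fov': 47.885819457755495, 'cx': 312.7698117896813, 'cy': 206.93056200569282, 'rvec': array([ 2.36065929,  0.63036906, -0.21110618]), 'tvec': array([-0.41076514, -0.221534  ,  1.75652138])}
top {'vertical_fov': 57.67536951919801, 'cx': 319.0865854453014, 'cy': 190.39738220414162, 'rvec': array([ 2.11426564, -2.17802429,  0.15259609]), 'tvec': array([-0.07137538,  0.54621535,  1.25139097])}
wrist {'vertical_fov': 65.70646984690485, 'cx': 319.2572057989007, 'cy': 199.11348391671032, 'hand_eye': array([[ 1.99134992e-04, -9.55758249e-01, -2.94153242e-01,
         8.08169637e-02],
       [ 9.99999970e-01,  2.31249634e-04, -7.43957782e-05,
         5.28957749e-04],
       [ 1.39127208e-04, -2.94153219e-01,  9.55758267e-01,
        -1.63374239e-01],
       [ 0.00000000e+00,  0.00000000e+00,  0.00000000e+00,
         1.00000000e+00]])}
```

View pics/top0.png

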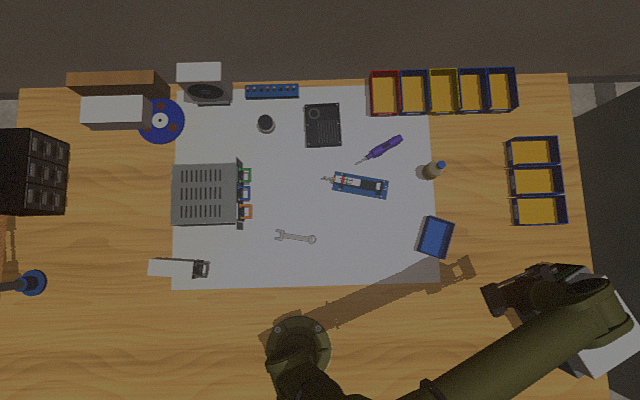

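View pics/scene0.png

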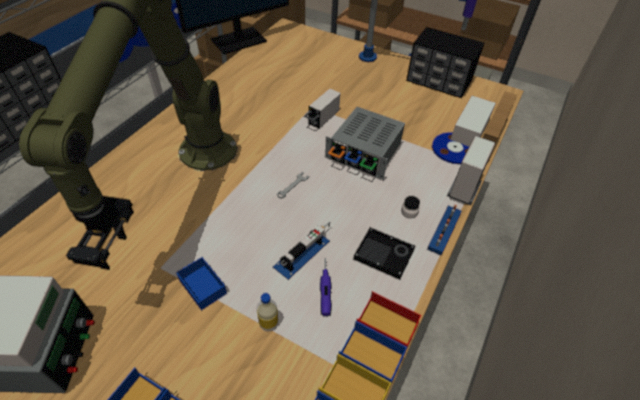

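The top view shows the stand and gauge at about (360,185) with the hook to the left. The shelf is at (207,194), its front facing right, and the orange handle is the lowest one at (247,211). The scene view agrees, with orange at (337,153) and the gauge at (302,250). Next I measure these.

```bash
cat > h.py <<'E'
import numpy as np, cv2
from scipy.spatial.transform import Rotation as R
from bench import ctrl
def cam(n,s=None):
    m=ctrl.camera_model(n); f=200/np.tan(np.radians(m['vertical_fov']/2))
    if n=='wrist':
        T=np.eye(4);T[:3,:3]=R.from_rotvec(s['tool_rot']).as_matrix();T[:3,3]=s['position']
        T=T@m['hand_eye'];return f,m['cx'],m['cy'],T[:3,:3],T[:3,3],True
    Q=R.from_rotvec(m['rvec']).as_matrix();return f,m['cx'],m['cy'],Q.T,-Q.T@m['tvec'],False
def ray(c,uv):
    f,cx,cy,Q,o,fe=c; p=(np.atleast_2d(uv).astype(float)-[cx,cy])/f
    if fe:
        r=np.linalg.norm(p,axis=1,keepdims=True)+1e-12; d=np.hstack([p/r*np.sin(r),np.cos(r)])
    else: d=np.hstack([p,np.ones((len(p),1))])
    return o,d@Q.T
def plane(c,uv,z):
    o,d=ray(c,uv); return o+d*((z-o[2])/d[:,2])[:,None]
def pix(c,P):
    f,cx,cy,Q,o,fe=c; q=(np.atleast_2d(P)-o)@Q
    if fe:
        r=np.linalg.norm(q[:,:2],axis=1,keepdims=True);t=np.arctan2(r,q[:,2:]);return q[:,:2]/r*t*f+[cx,cy]
    return q[:,:2]/q[:,2:]*f+[cx,cy]
def mask(im,lo,hi,roi=None):
    m=cv2.inRange(cv2.cvtColor(im,cv2.COLOR_RGB2HSV),lo,hi)
    if roi: 
        k=np.zeros_like(m);x0,y0,x1,y1=roi;k[y0:y1,x0:x1]=255;m&=k
    return m
def pts(m): 
    y,x=np.nonzero(m);return np.c_[x,y].astype(float)
def rect(P):
    (c,wh,a)=cv2.minAreaRect(P[:,:2].astype(np.float32)*1000);return np.array(c)/1000,np.array(wh),a
E
python3 - <<'E'
from h import *
im=cv2.cvtColor(cv2.imread('pics/top0.png'),cv2.COLOR_BGR2RGB);c=cam('top')
hsv=cv2.cvtColor(im,cv2.COLOR_RGB2HSV)
m=mask(im,(95,120,60),(125,255,255),(320,160,400,210));print('stand',m.sum()//255,rect(plane(c,pts(m),.006)))
for n,lo,hi,roi in(('or',(5,130,100),(20,255,255),(225,160,262,225)),('bl',(95,120,60),(125,255,255),(225,160,262,225)),('gr',(45,100,50),(90,255,255),(225,160,262,225))):
    m=mask(im,lo,hi,roi);P=plane(c,pts(m),.08);print(n,len(P),P.mean(0) if len(P) else 0,P.min(0),P.max(0))
print(plane(c,[[172,165],[172,224],[240,160],[240,228]],.112))
cv2.imwrite('pics/topcrop.png',cv2.resize(im[140:240,160:410,::-1],None,fx=3.2,fy=3.2,interpolation=cv2.INTER_CUBIC))
E
```

```text
stand 350 (array([ 0.56507599, -0.23724419]), array([195.54685974,  66.62887573]), 77.85701751708984)
or 71 [0.47661703 0.16099151 0.08      ] [0.45010409 0.14679445 0.08      ] [0.49913537 0.18787189 0.08      ]
bl 63 [0.54138941 0.1677592  0.08      ] [0.51535277 0.15351491 0.08      ] [0.56173756 0.1948977  0.08      ]
gr 66 [0.60300904 0.16588006 0.08      ] [0.51658316 0.14992273 0.08      ] [0.6282651  0.19476954 0.08      ]
[[0.6351873  0.4081797  0.112     ]
 [0.43557116 0.40250909 0.112     ]
 [0.64554645 0.17767992 0.112     ]
 [0.41571615 0.17729887 0.112     ]]
```

View pics/topcrop.png

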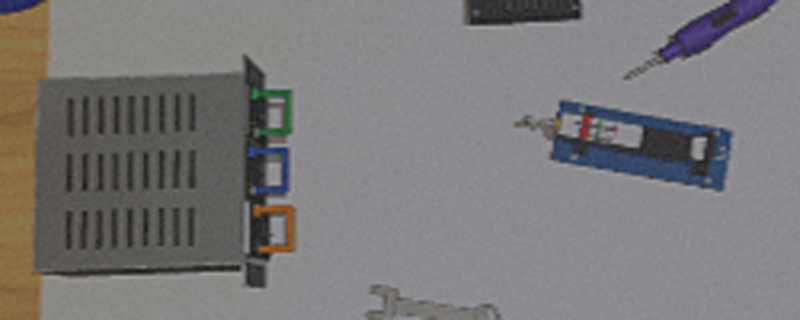

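The crop confirms the layout: hook end at about (520,123), stand rect 196 x 67 mm (expected 200 x 70), and the orange bar at about (290,228). The orange handle stands in the nearest slot. I'll hover over the grip for a close wrist view.

```bash
cat >> h.py <<'E'
def delta(P,yaw=None,s=None):
    "shift in tool axes to world TCP P; turn about tool z so that tool x has world yaw (deg)"
    s=s or ctrl.get_state();M=R.from_rotvec(s['tool_rot']).as_matrix()
    d=M.T@(np.array(P)-s['position']);y0=np.degrees(np.arctan2(M[1,0],M[0,0]))
    t=None if yaw is None else -np.radians((yaw-y0+180)%360-180)
    print('t',s['time'],'pos',s['position'].round(4),'yaw',y0.round(2),'tilt',M[2].round(4),'F',s['ft_force'].round(1),'-> d',d.round(4),'turn',t)
E
python3 -c "
from h import *
delta([.558,-.2695,.2],77.9)"
```

```text
t 0.15 pos [ 0.2202 -0.6111  0.2217] yaw 19.81 tilt [-1.0e-04 -1.5e-03 -1.0e+00] F [-0.1  0.4  0.4] -> d [ 0.4336 -0.2068  0.022 ] turn -1.013786597717028
```

The rows are not in the units I measure in: shifts go in shares of 800 mm and turns go in shares of 2 pi rad. I convert before sending: 0.434 m / 0.8 = 0.5425, 0.41 m / 0.8 = 0.5125, -1.014 rad / 6.2832 = -0.1614.

```bash
python3 inch.py '[0.05,-0.025,0,-0.0159,1,0.1125,-0.05,0,-0.0318,1,0.1625,-0.075,0,-0.0477,1,0.2125,-0.1,0,-0.0637,1,0.2625,-0.125,0,-0.0796,1,0.3125,-0.15,0,-0.0955,1,0.3625,-0.175,0.0063,-0.1114,1,0.4125,-0.2,0.0125,-0.1273,1,0.4625,-0.225,0.0188,-0.1432,1,0.5125,-0.2438,0.025,-0.1592,1,0.5425,-0.2588,0.0275,-0.1614,1,0.5425,-0.2588,0.0275,-0.1614,1,0.5425,-0.2588,0.0275,-0.1614,1,0.5425,-0.2588,0.0275,-0.1614,1,0.5425,-0.2588,0.0275,-0.1614,1]'; python3 - <<'E'
from h import *
s=ctrl.get_state();im=ctrl.get_image('wrist');cv2.imwrite('pics/w1.png',im[:,:,::-1]);c=cam('wrist',s)
print(s['time'],s['position'],s['tool_rot'])
np.savez('w1.npz',p=s['position'],r=s['tool_rot'])
m=mask(im,(95,120,40),(125,255,255));n,l,st,_=cv2.connectedComponentsWithStats(m)
for i in range(1,n):
    if st[i,4]>800: print(st[i],rect(plane(c,pts(l==i),.006)))
E
```

```text
time: 1.65
position: [0.5574, -0.2716, 0.2006]
tool_rot: [2.446, 1.971, -0.001]
ft_force: [-0.5, -0.3, -0.3]
grip_width: 0.996
grip_force: 0.0
1.65 [ 0.55736742 -0.27155022  0.2005655 ] [ 2.44571366e+00  1.97123988e+00 -1.47663677e-03]
[ 288   62   25  165 2441] (array([ 0.54140741, -0.23349216]), array([198.02476501,  25.0954895 ]), 79.05182647705078)
[ 326   62   24  165 2454] (array([ 0.58792029, -0.24359291]), array([198.28408813,  25.23317719]), 75.94575500488281)
[ 516  212   97   60 1666] (array([ 0.96139154, -0.44643256]), array([109.87441254, 289.43798828]), 61.07695770263672)
[ 210  312   64   27 1216] (array([ 0.38971616, -0.472814  ]), array([ 48.76567078, 104.63257599]), 75.89655303955078)
[  0 344  45  49 887] (array([-0.54875275, -0.68850977]), array([562.97460938, 134.54653931]), 20.02793312072754)
```

View pics/w1.png

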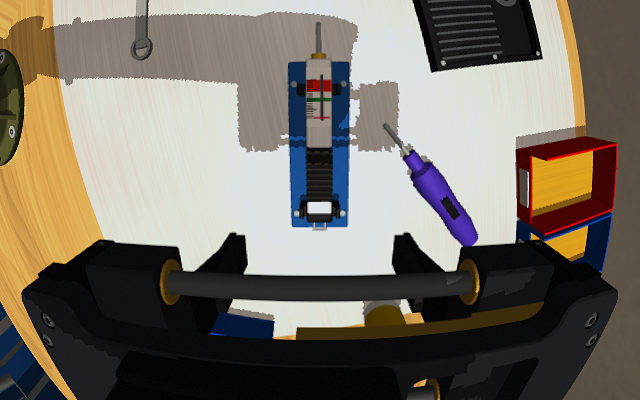

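The wrist view shows the gauge between the fingers: sleeve at about (319,180), hook at (319,25), stand from (289,62) to (349,227). I'll refine its pose and project it back.

```bash
cat > g.py <<'E'
from h import *
d=np.load('w1.npz');s=dict(position=d['p'],tool_rot=d['r']);c=cam('wrist',s)
im=cv2.cvtColor(cv2.imread('pics/w1.png'),cv2.COLOR_BGR2RGB)
m=mask(im,(95,120,40),(125,255,255),(280,50,360,235));ctr,wh,a=rect(plane(c,pts(m),.006));print('stand',ctr,wh,a)
hsv=cv2.cvtColor(im,cv2.COLOR_RGB2HSV)
# grip sleeve top at z=.052: dark rows
g=cv2.inRange(hsv,(0,0,0),(180,255,70))
for v in(160,165,170,175,180,185,190): 
    x=np.nonzero(g[v,295:345])[0]+295
    if len(x): print(v,x.min(),x.max(),plane(c,[[x.min(),v],[x.max()+1,v]],.0523)[:,:2].round(4).tolist())
# case white rows / rod
for v in(25,35,45,65,75,100,120,140):
    z=.041 if v<50 else .052
    r=hsv[v,300:340].astype(int); w=np.nonzero((r[:,1]<60)&(r[:,2]>0)&(r[:,2]<(140 if v<50 else 256)))[0]+300
    if len(w): print('row',v,w.min(),w.max(),plane(c,[[(w.min()+w.max()+1)/2,v]],z)[0,:2].round(4))
u=np.array([np.cos(np.radians(a)),np.sin(np.radians(a)),0]);o=np.r_[ctr,.03]
print('proj grip,hooktip,case ends',pix(c,[o-.033*u+[0,0,.022],o+.126*u+[0,0,.011],o-.086*u+[0,0,.022],o+.086*u+[0,0,.022],o-.063*u+[0,0,.022],o-.003*u+[0,0,.022]]).round(1).tolist())
E
python3 g.py; python3 - <<'E'
import cv2
im=cv2.imread('pics/w1.png')[10:240,270:370];cv2.imwrite('pics/w1c.png',cv2.resize(im,None,fx=2.6,fy=2.6,interpolation=cv2.INTER_NEAREST))
E
```

```text
stand [ 0.5641676 -0.2383992] [198.02770996  69.16239929] 78.07878875732422
160 307 331 [[0.5507, -0.2433], [0.5756, -0.2487]]
165 307 331 [[0.5496, -0.2484], [0.5746, -0.2538]]
170 307 331 [[0.5484, -0.2535], [0.5735, -0.2589]]
175 306 331 [[0.5462, -0.2584], [0.5724, -0.2641]]
180 307 332 [[0.5461, -0.2638], [0.5724, -0.2695]]
185 306 331 [[0.5439, -0.2688], [0.5703, -0.2745]]
190 307 332 [[0.5437, -0.2743], [0.5702, -0.28]]
row 25 315 320 [ 0.5917 -0.1076]
row 35 315 320 [ 0.5893 -0.1184]
row 45 315 321 [ 0.5875 -0.1292]
row 65 306 331 [ 0.5831 -0.1517]
row 75 306 331 [ 0.581  -0.1617]
row 100 321 322 [ 0.5785 -0.187 ]
row 120 306 331 [ 0.5713 -0.2061]
row 140 306 331 [ 0.567  -0.2259]
proj grip,hooktip,case ends [[319.1, 184.0], [318.2, 31.9], [319.3, 231.1], [318.4, 67.7], [319.2, 211.2], [318.9, 155.4]]
```

View pics/w1c.png

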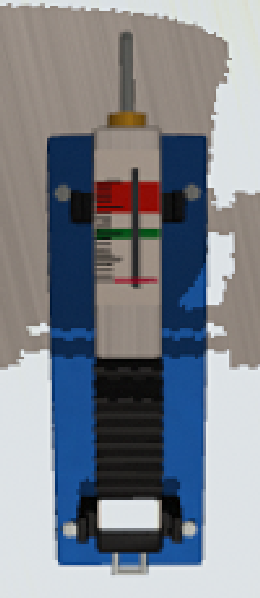

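The crop shows the sleeve at rows 148–198 and the case front at row 59, about 10 mm further toward the hook than the base's centre. So I take the gauge's position from its own features.

```bash
python3 - <<'E'
from h import *
d=np.load('w1.npz');c=cam('wrist',dict(position=d['p'],tool_rot=d['r']))
a=np.radians(78.1);u=np.array([np.cos(a),np.sin(a)])
for n,v,z,off in(('case front',59.2,.052,.086),('sleeve front',148.3,.0523,-.003),('sleeve back',201,.0523,-.063),('case back',214,.052,-.086),('front saddle',89.5,.038,.068),('rear saddle',212,.038,-.068),('hook end',22,.041,.1285)):
    p=plane(c,[[319,v]],z)[0,:2];print(n,'origin est',(p-off*u).round(4),'along',round(float(p@u-off),4))
print('base centre along',np.array([.5642,-.2384])@u)
E
```

```text
case front origin est [ 0.5667 -0.2301] along -0.1083
sleeve front origin est [ 0.5658 -0.2312] along -0.1096
sleeve back origin est [ 0.5664 -0.2271] along -0.1054
case back origin est [ 0.568  -0.2189] along -0.0971
front saddle origin est [ 0.564  -0.2419] along -0.1204
rear saddle origin est [ 0.5637 -0.2392] along -0.1178
hook end origin est [ 0.5669 -0.2303] along -0.1084
base centre along -0.11693614064748552
```

The gauge sits 10 mm ahead of the saddles' middle, because the rear saddle has to clear the sleeve. That makes the origin (0.567,-0.230), yaw 78.2° and the grip (0.560,-0.263). Descend.

```bash
python3 -c "
from h import *
delta([.5598,-.2626,.022],78.2)"
```

```text
t 1.7 pos [ 0.5575 -0.2713  0.2007] yaw 77.75 tilt [-8.e-04 -1.e-04 -1.e+00] F [ 0.2 -0.  -1. ] -> d [0.0092 0.0004 0.1786] turn -0.007778182958801048
```

In the tool's units: 0.179 m / 0.8 = 0.2238, 0.178 m / 0.8 = 0.2225, -0.008 rad / 6.2832 = -0.0013.

```bash
python3 inch.py '[0.0113,0,0.0375,-0.0013,1,0.0113,0,0.0875,-0.0013,1,0.0113,0,0.1375,-0.0013,1,0.0113,0,0.175,-0.0013,1,0.0113,0,0.2,-0.0013,1,0.0113,0,0.215,-0.0013,1,0.0113,0,0.2225,-0.0013,1,0.0113,0,0.2238,-0.0013,1,0.0113,0,0.2238,-0.0013,1,0.0113,0,0.2238,-0.0013,1]' && python3 inch.py '[0,0,0,0,0.5,0,0,0,0,0.4,0,0,0,0,0.35,0,0,0,0,0.3,0,0,0,0,0.25,0,0,0,0,0.2,0,0,0,0,0.2,0,0,0,0,0.2]' 45; python3 -c "
from h import *
delta([.5598,-.2626,.022],78.2)"
```

```text
time: 2.7
position: [0.5612, -0.2613, 0.0229]
tool_rot: [2.434, 1.983, 0.001]
ft_force: [-0.1, -0.1, -0.3]
grip_width: 0.996
grip_force: 0.0
time: 3.5
position: [0.5603, -0.2609, 0.0215]
tool_rot: [-2.435, -1.985, 0.0]
ft_force: [-0.1, 0.1, -0.2]
grip_width: 0.354
grip_force: 0.0
t 3.5 pos [ 0.5603 -0.2609  0.0215] yaw 78.37 tilt [-0.e+00 -1.e-04 -1.e+00] F [-0.1  0.1 -0.2] -> d [-0.0018 -0.0001 -0.0005] turn 0.0029703005921371097
```

```bash
python3 inch.py '[0,0,0,0,0.1,0,0,0,0,0.1,0,0,0,0,0.1,0,0,0,0,0.1,0,0,0,0,0.1]' 45;  python3 -c "
from h import *
delta([.5598,-.2626,.022],78.2)"
```

```text
time: 4.0
position: [0.5602, -0.2609, 0.0215]
tool_rot: [-2.435, -1.985, 0.0]
ft_force: [-0.1, -0.7, 0.1]
grip_width: 0.294
grip_force: 45.0
t 4.0 pos [ 0.5602 -0.2609  0.0215] yaw 78.37 tilt [-1.e-04 -2.e-04 -1.e+00] F [-0.1 -0.7  0.1] -> d [-0.0018 -0.0001 -0.0005] turn 0.002922278078458939
```

In the tool's units: -0.09 m / 0.8 = -0.1125, -0.03 m / 0.8 = -0.0375.

```bash
python3 inch.py '[0,0,-0.0063,0,0.1,0,0,-0.0188,0,0.1,0,0,-0.0375,0,0.1,0,0,-0.0625,0,0.1,0,0,-0.0875,0,0.1,0,0,-0.1063,0,0.1,0,0,-0.1125,0,0.1,0,0,-0.1125,0,0.1,0,0,-0.1125,0,0.1]'; python3 -c "
from h import *
delta([.476,-.07,.108],90)"
```

```text
time: 4.9
position: [0.5597, -0.2608, 0.1108]
tool_rot: [-2.434, -1.984, 0.001]
ft_force: [0.3, -0.2, -2.8]
grip_width: 0.296
grip_force: 45.0
t 4.9 pos [ 0.5597 -0.2608  0.1108] yaw 78.37 tilt [ 1.0e-04 -1.3e-03 -1.0e+00] F [ 0.3 -0.2 -2.8] -> d [ 0.17   -0.1205  0.003 ] turn -0.20301371886720823
```

In the tool's units: 0.17 m / 0.8 = 0.2125, 0.168 m / 0.8 = 0.21, -0.203 rad / 6.2832 = -0.0323.

```bash
python3 inch.py '[0.0125,-0.0088,0,-0.0032,0.1,0.0375,-0.025,0,-0.0064,0.1,0.0688,-0.05,0,-0.0111,0.1,0.1063,-0.075,0,-0.0159,0.1,0.1438,-0.1,0,-0.0223,0.1,0.175,-0.125,0,-0.0271,0.1,0.2,-0.1413,0.0025,-0.0302,0.1,0.21,-0.1488,0.0038,-0.0318,0.1,0.2125,-0.15,0.0038,-0.0323,0.1,0.2125,-0.15,0.0038,-0.0323,0.1,0.2125,-0.15,0.0038,-0.0323,0.1,0.2125,-0.15,0.0038,-0.0323,0.1]'; python3 - <<'E'
from h import *
for n in('top','scene','wrist'):
    s=ctrl.get_state();im=ctrl.get_image(n);cv2.imwrite(f'pics/{n}2.png',im[:,:,::-1])
    if n=='wrist': np.savez('w2.npz',p=s['position'],r=s['tool_rot'])
    c=cam(n,s)
    m=mask(im,(5,130,90),(20,255,255),{'wrist':(240,0,400,150),'top':(225,190,262,225),'scene':(320,140,350,165)}[n]);P=pts(m)
    print(n,len(P),P.min(0),P.max(0),P.mean(0))
print(s['time'],s['position'],s['tool_rot'],s['grip_width'])
E
```

```text
time: 6.1
position: [0.4775, -0.0714, 0.1085]
tool_rot: [2.224, 2.219, 0.0]
ft_force: [0.7, 0.3, -2.4]
grip_width: 0.292
grip_force: 45.0
top 76 [239. 204.] [251. 218.] [246.5        210.39473684]
scene 84 [328. 146.] [344. 157.] [336.03571429 152.26190476]
wrist 334 [305.   9.] [335.  20.] [319.82335329  15.00898204]
6.2 [ 0.47729282 -0.07097003  0.10845123] [-2.22291230e+00 -2.21970912e+00 -1.88524273e-04] 0.2959141456446077
```

View pics/wrist2.png

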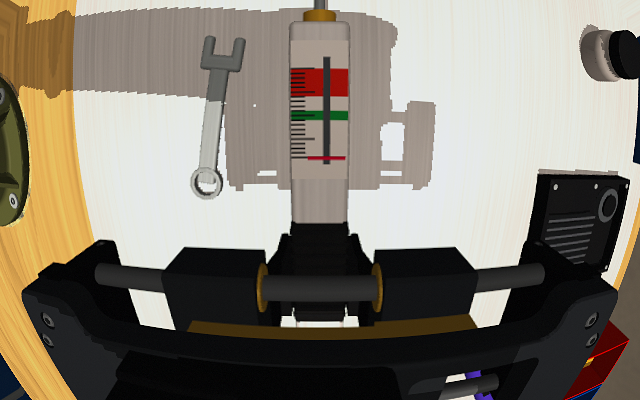

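The wrist view shows the gauge held straight with the pointer home at about (325,158). The handle is out of its view, and the mask only caught the brass collar. I'll rise and shift sideways to see the handles from close by.

In the tool's units: -0.09 m / 0.8 = -0.1125, 0.08 m / 0.8 = 0.1.

```bash
python3 inch.py '[0.0063,0.0063,-0.0125,0,0.1,0.025,0.0188,-0.0313,0,0.1,0.05,0.0375,-0.0563,0,0.1,0.075,0.0563,-0.0813,0,0.1,0.1,0.075,-0.1063,0,0.1,0.11,0.085,-0.1125,0,0.1,0.1125,0.0875,-0.1125,0,0.1,0.1125,0.0875,-0.1125,0,0.1,0.1125,0.0875,-0.1125,0,0.1]'; python3 - <<'E'
from h import *
s=ctrl.get_state();im=ctrl.get_image('wrist');cv2.imwrite('pics/w3.png',im[:,:,::-1])
np.savez('w3.npz',p=s['position'],r=s['tool_rot']);c=cam('wrist',s)
for n,lo,hi in(('or',(5,130,90),(20,255,255)),('bl',(100,120,60),(125,255,255)),('gr',(45,100,50),(90,255,255))):
    m=mask(im,lo,hi,(150,0,500,150));k,l,st,ce=cv2.connectedComponentsWithStats(m)
    for i in range(1,k):
        if st[i,4]>60: print(n,st[i],ce[i])
print(s['position'],s['tool_rot'])
E
```

```text
time: 7.15
position: [0.5458, 0.0183, 0.1971]
tool_rot: [-2.222, -2.219, 0.004]
ft_force: [-0.0, -0.5, -2.2]
grip_width: 0.293
grip_force: 45.0
or [304   9  32  12 338] [319.45857988  15.07692308]
or [ 213   11   54   52 1078] [241.18552876  41.83766234]
bl [325   2  12   9  94] [330.79787234   5.84042553]
bl [281  13   9  38 311] [284.7266881   30.89389068]
gr [ 352    9   60   48 1025] [381.9804878   37.08780488]
gr [291 111  32   9 244] [307.71311475 115.14754098]
gr [330 111  18   9 162] [338.5 115. ]
[0.54579609 0.01831001 0.19709412] [-2.22210478 -2.21866781  0.00422457]
```

View pics/w3.png

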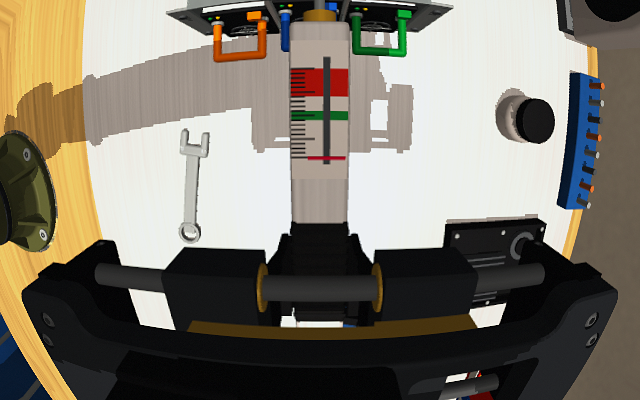

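The view shows the orange bar from (217,58) to (266,54) and the green bar from (355,51) to (407,50). Next: fit both bars on z = 80 mm.

```bash
python3 - <<'E'
from h import *
d=np.load('w3.npz');c=cam('wrist',dict(position=d['p'],tool_rot=d['r']))
im=cv2.cvtColor(cv2.imread('pics/w3.png'),cv2.COLOR_BGR2RGB)
for n,lo,hi,roi,a,b in(('or',(5,130,60),(20,255,255),(205,5,275,70),226,259),('gr',(45,100,40),(90,255,255),(350,5,415,62),364,397)):
    m=mask(im,lo,hi,roi);L=[]
    for u in range(a,b):
        v=np.nonzero(m[:,u])[0];v=v[v>v.max()-12]
        L.append((u+.5,(v.min()+v.max()+1)/2,len(v)))
    L=np.array(L);P=plane(c,L[:,:2],.08);k=np.polyfit(P[:,0],P[:,1],1)
    x=np.nonzero(m.any(0))[0]; yb=np.median(L[:,1])
    E=plane(c,[[x.min(),L[0,1]],[x.max()+1,L[-1,1]]],.08)
    mid=E[:,0].mean();print(n,'thick px',np.median(L[:,2]),'yaw',np.degrees(np.arctan(k[0])),'bar centre',mid,np.polyval(k,mid),'ends',E[:,:2].round(4).tolist(),'resid',(P[:,1]-np.polyval(k,P[:,0])).std())
# check vs top
t=cam('top');T=cv2.cvtColor(cv2.imread('pics/top0.png'),cv2.COLOR_BGR2RGB);m=mask(T,(5,130,90),(20,255,255),(225,190,262,225))
P=plane(t,pts(m)+.5,.08);q=P[P[:,1]<P[:,1].min()+.009];print('top bar',q.mean(0),q.min(0),q.max(0))
# chassis yaw from roof edges in top view
g=cv2.cvtColor(T,cv2.COLOR_RGB2GRAY)
for v0,v1,nm in((158,172,'far'),(216,232,'near')):
    u=np.arange(178,232);e=np.abs(np.diff(cv2.GaussianBlur(g,(3,3),0)[v0:v1,178:232].astype(int),axis=0));v=v0+1+e.argmax(0)
    P=plane(t,np.c_[u+.5,v],.112);k=np.polyfit(P[:,1],P[:,0],1);print(nm,np.degrees(np.arctan(k[0])),np.polyval(k,.29))
E
```

```text
or thick px 8.0 yaw 1.284344641314593 bar centre 0.47326574968050705 0.1477787700502536 ends [[0.4477, 0.149], [0.4988, 0.1491]] resid 0.00031367954820360765
gr thick px 8.0 yaw -0.17924806559185064 bar centre 0.6023380193720818 0.1507019502192822 ends [[0.5746, 0.1501], [0.63, 0.1517]] resid 0.0002570991188456124
top bar [0.47223644 0.14785784 0.08      ] [0.44835232 0.14508831 0.08      ] [0.49634256 0.15202373 0.08      ]
far 0.3053108795626663 0.6362599982632088
near -0.1739171299956881 0.4263508548254089
```

```bash
python3 -c "
from h import *
delta([.4738,.0088,.130],90.3)"
```

```text
t 7.2 pos [0.5459 0.0183 0.1973] yaw 89.9 tilt [-8.0e-04 -2.6e-03 -1.0e+00] F [ 1.1  0.8 -3.1] -> d [-0.0096 -0.0719  0.0674] turn -0.006995568610177842
```

In the tool's units: -0.072 m / 0.8 = -0.09, -0.07 m / 0.8 = -0.0875, -0.007 rad / 6.2832 = -0.0011.

```bash
python3 inch.py '[-0.0025,-0.0125,0,0,0.1,-0.005,-0.0375,0.0125,0,0.1,-0.0088,-0.0625,0.0313,-0.0006,0.1,-0.0113,-0.0788,0.0563,-0.0011,0.1,-0.0125,-0.0875,0.075,-0.0011,0.1,-0.0125,-0.09,0.0838,-0.0011,0.1,-0.0125,-0.09,0.0838,-0.0011,0.1,-0.0125,-0.09,0.0838,-0.0011,0.1,-0.0125,-0.09,0.0838,-0.0011,0.1]'; python3 - <<'E'
from h import *
delta([.4738,.0088,.069],90.3)
im=ctrl.get_image('scene');a=cv2.resize(im[110:230,270:390,::-1],None,fx=4,fy=4,interpolation=cv2.INTER_CUBIC)
im=ctrl.get_image('top');b=cv2.resize(im[160:240,220:300,::-1],(480,480),interpolation=cv2.INTER_CUBIC)
cv2.imwrite('pics/pair.png',cv2.resize(np.hstack([a,b]),(800,400)))
c=cam('top');s=ctrl.get_state();p=s['position']
print('expected hook pix top',pix(c,[p+[-.0008,.157,.0195],[.473,.148,.08]]))
E
```

```text
time: 8.1
position: [0.4761, 0.0099, 0.1324]
tool_rot: [2.213, 2.228, 0.002]
ft_force: [0.8, -0.5, -1.8]
grip_width: 0.294
grip_force: 45.0
t 8.1 pos [0.4761 0.0099 0.1324] yaw 90.4 tilt [ 1.0e-04  1.8e-03 -1.0e+00] F [ 0.8 -0.5 -1.8] -> d [-0.0011 -0.0024  0.0634] turn 0.0018150242167835485
expected hook pix top [[240.55024055 208.89850057]
 [250.6636647  211.27013971]]
```

View pics/pair.png

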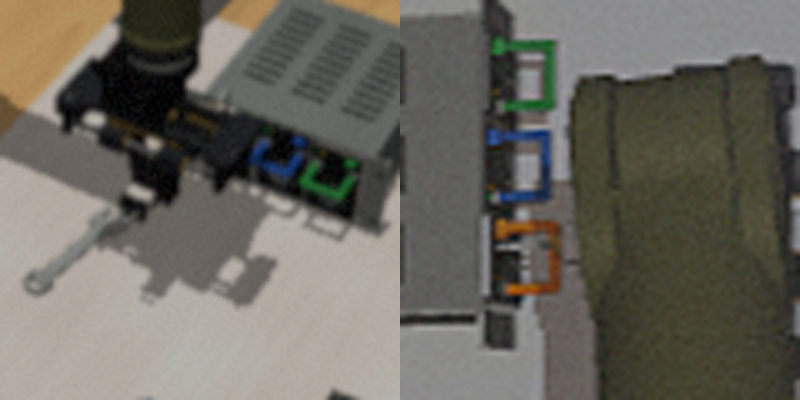

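The top half of the pair shows the hook tip at about (522,250), inside the orange loop between bar and plate. Lower in two stages, checking the force.

In the tool's units: 0.042 m / 0.8 = 0.0525, -0.002 m / 0.8 = -0.0025, 0.002 rad / 6.2832 = 0.0003.

```bash
python3 inch.py '[-0.0013,-0.0025,0.0125,0.0003,0.1,-0.0013,-0.0025,0.025,0.0003,0.1,-0.0013,-0.0025,0.035,0.0003,0.1,-0.0013,-0.0025,0.0425,0.0003,0.1,-0.0013,-0.0025,0.0475,0.0003,0.1,-0.0013,-0.0025,0.0525,0.0003,0.1,-0.0013,-0.0025,0.0525,0.0003,0.1]'; python3 -c "
from h import *
delta([.4738,.0088,.069],90.3)"
```

```text
time: 8.9
position: [0.4728, 0.0088, 0.089]
tool_rot: [-2.215, -2.227, 0.001]
ft_force: [-0.4, -0.2, -3.0]
grip_width: 0.297
grip_force: 45.0
t 8.9 pos [0.4728 0.0088 0.089 ] yaw 90.29 tilt [ 1.e-04 -8.e-04 -1.e+00] F [-0.4 -0.2 -3. ] -> d [-0.     0.001  0.02 ] turn -9.038957093665901e-05
```

In the tool's units: 0.02 m / 0.8 = 0.025, 0.019 m / 0.8 = 0.0238.

```bash
python3 inch.py '[0,0,0.005,0,0.1,0,0.0013,0.01,0,0.1,0,0.0013,0.015,0,0.1,0,0.0013,0.02,0,0.1,0,0.0013,0.0238,0,0.1,0,0.0013,0.025,0,0.1,0,0.0013,0.025,0,0.1]'; python3 - <<'E'
from h import *
delta([.4738,.0088,.069],90.3)
for n in('scene','top'):
    im=ctrl.get_image(n);c=cam(n);m=mask(im,(5,130,90),(20,255,255),{'top':(225,190,262,225),'scene':(320,140,350,165)}[n])
    print(n,len(pts(m)),pts(m).mean(0) if m.any() else None)
E
```

```text
time: 9.6
position: [0.4739, 0.0088, 0.0693]
tool_rot: [-2.216, -2.227, 0.0]
ft_force: [-0.4, 0.1, -2.4]
grip_width: 0.295
grip_force: 45.0
t 9.6 pos [0.4739 0.0088 0.0693] yaw 90.29 tilt [ 0.e+00 -3.e-04 -1.e+00] F [-0.4  0.1 -2.4] -> d [-0.     -0.0001  0.0003] turn -0.00019564035276252212
scene 69 [336.79710145 151.95652174]
top 72 [246.27777778 210.18055556]
```

In the tool's units: -0.012 m / 0.8 = -0.015, -0.011 m / 0.8 = -0.0138.

```bash
cat > ptr.py <<'E'
from h import *
s=ctrl.get_state();im=ctrl.get_image('wrist')
def prof(lo,hi,v0):
    m=mask(im,lo,hi,(292,v0,346,200));r=(m>0).sum(1);v=np.nonzero(r>8)[0];return (round(float((v*r[v]).sum()/r[v].sum()+.5),2),v.min(),v.max()) if len(v) else None
print('crimson',prof((168,120,60),(180,255,255),98),'green',prof((50,100,40),(90,255,255),98),'redzone',prof((0,150,60),(180,255,255),60))
t=ctrl.get_image('top');m=mask(t,(5,130,90),(20,255,255),(225,190,275,225));print('t',s['time'],'pos',s['position'].round(4),'F',s['ft_force'].round(2),'or top',pts(m).mean(0).round(2))
E
python3 ptr.py; python3 inch.py '[-0.0013,0,0,0,0.1,-0.0038,0,0,0,0.1,-0.0063,0,0,0,0.1,-0.0088,0,0,0,0.1,-0.0113,0,0,0,0.1,-0.0138,0,0,0,0.1,-0.015,0,0,0,0.1,-0.015,0,0,0,0.1]' >/dev/null; python3 ptr.py
```

```text
crimson (158.27, np.int64(156), np.int64(159)) green (115.63, np.int64(111), np.int64(119)) redzone (95.08, np.int64(69), np.int64(159))
t 9.7 pos [0.4742 0.0088 0.0696] F [-0.17  0.43 -2.04] or top [246.27 210.28]
crimson (158.3, np.int64(156), np.int64(159)) green (115.63, np.int64(111), np.int64(119)) redzone (94.96, np.int64(69), np.int64(159))
t 10.6 pos [ 0.4741 -0.0034  0.0695] F [ 0.15  0.72 -2.16] or top [246.5  210.25]
```

In the tool's units: -0.008 m / 0.8 = -0.01, -0.007 m / 0.8 = -0.0088.

```bash
python3 inch.py '[-0.0013,0,0,0,0.1,-0.0025,0,0,0,0.1,-0.0038,0,0,0,0.1,-0.005,0,0,0,0.1,-0.0063,0,0,0,0.1,-0.0075,0,0,0,0.1,-0.0088,0,0,0,0.1,-0.01,0,0,0,0.1,-0.01,0,0,0,0.1]' >/dev/null; python3 ptr.py
```

```text
crimson (149.99, np.int64(148), np.int64(151)) green (115.5, np.int64(111), np.int64(119)) redzone (95.41, np.int64(69), np.int64(151))
t 11.6 pos [ 0.4741 -0.0111  0.0695] F [ 0.09  2.51 -2.79] or top [247.59 210.37]
```

In the tool's units: -0.008 m / 0.8 = -0.01, -0.007 m / 0.8 = -0.0088.

```bash
python3 inch.py '[-0.0013,0,0,0,0.1,-0.0025,0,0,0,0.1,-0.0038,0,0,0,0.1,-0.005,0,0,0,0.1,-0.0063,0,0,0,0.1,-0.0075,0,0,0,0.1,-0.0088,0,0,0,0.1,-0.01,0,0,0,0.1,-0.01,0,0,0,0.1]' >/dev/null; python3 ptr.py
```

```text
crimson (133.5, np.int64(132), np.int64(134)) green (115.5, np.int64(111), np.int64(119)) redzone (92.81, np.int64(69), np.int64(134))
t 12.6 pos [ 0.4742 -0.0184  0.0695] F [-0.01  6.96 -3.24] or top [247.97 210.17]
```

In the tool's units: -0.0077 m / 0.8 = -0.0096, -0.007 m / 0.8 = -0.0088.

```bash
python3 inch.py '[-0.0013,0,0,0,0.1,-0.0025,0,0,0,0.1,-0.0038,0,0,0,0.1,-0.005,0,0,0,0.1,-0.0063,0,0,0,0.1,-0.0075,0,0,0,0.1,-0.0088,0,0,0,0.1,-0.0096,0,0,0,0.1,-0.0096,0,0,0,0.1,-0.0096,0,0,0,0.1]' >/dev/null; python3 ptr.py
```

```text
crimson (119.5, np.int64(118), np.int64(120)) green (114.31, np.int64(111), np.int64(118)) redzone (90.95, np.int64(69), np.int64(120))
t 13.7 pos [ 0.4743 -0.0245  0.0694] F [ 0.04  9.8  -2.89] or top [247.83 210.26]
```

In the tool's units: -0.0018 m / 0.8 = -0.0023, -0.0014 m / 0.8 = -0.0018.

```bash
python3 inch.py '[-0.0009,0,0,0,0.1,-0.0018,0,0,0,0.1,-0.0023,0,0,0,0.1,-0.0023,0,0,0,0.1]' >/dev/null; python3 ptr.py;  python3 inch.py '[0,0,0,0,0.1,0,0,0,0,0.1,0,0,0,0,0.1,0,0,0,0,0.1]' >/dev/null; python3 ptr.py
```

```text
crimson (115.66, np.int64(114), np.int64(116)) green (115.08, np.int64(111), np.int64(119)) redzone (90.3, np.int64(69), np.int64(119))
t 14.2 pos [ 0.4743 -0.026   0.0694] F [ 1.01 10.15 -3.18] or top [247.73 210.11]
crimson (115.65, np.int64(114), np.int64(116)) green (115.06, np.int64(111), np.int64(119)) redzone (90.2, np.int64(69), np.int64(119))
t 14.7 pos [ 0.4743 -0.026   0.0694] F [ 0.82  9.85 -2.35] or top [247.65 210.22]
```

Pointer at 115.65, the centre of the green band (10 N). Hold well over a second.

In the tool's units: 0.015 m / 0.8 = 0.0188, 0.014 m / 0.8 = 0.0175.

```bash
python3 inch.py '[0,0,0,0,0.1,0,0,0,0,0.1,0,0,0,0,0.1,0,0,0,0,0.1,0,0,0,0,0.1,0,0,0,0,0.1,0,0,0,0,0.1,0,0,0,0,0.1,0,0,0,0,0.1,0,0,0,0,0.1,0,0,0,0,0.1,0,0,0,0,0.1,0,0,0,0,0.1,0,0,0,0,0.1,0,0,0,0,0.1,0,0,0,0,0.1]' >/dev/null; python3 ptr.py
python3 inch.py '[0.0013,0,0,0,0.1,0.0025,0,0,0,0.1,0.0038,0,0,0,0.1,0.005,0,0,0,0.1,0.0063,0,0,0,0.1,0.0075,0,0,0,0.1,0.0088,0,0,0,0.1,0.01,0,0,0,0.1,0.0113,0,0,0,0.1,0.0125,0,0,0,0.1,0.0138,0,0,0,0.1,0.015,0,0,0,0.1,0.0163,0,0,0,0.1,0.0175,0,0,0,0.1,0.0188,0,0,0,0.1,0.0188,0,0,0,0.1]' >/dev/null; python3 ptr.py
```

```text
crimson (115.66, np.int64(114), np.int64(116)) green (115.06, np.int64(111), np.int64(119)) redzone (90.26, np.int64(69), np.int64(119))
t 16.4 pos [ 0.4743 -0.026   0.0694] F [ 0.01  9.15 -3.58] or top [247.78 210.29]
crimson (143.99, np.int64(142), np.int64(145)) green (115.5, np.int64(111), np.int64(119)) redzone (94.86, np.int64(69), np.int64(145))
t 18.1 pos [ 0.4742 -0.0138  0.0695] F [-0.06  4.6  -3.29] or top [248.44 210.39]
```

In the tool's units: 0.016 m / 0.8 = 0.02, 0.006 m / 0.8 = 0.0075.

```bash
python3 inch.py '[0.0013,0,0,0,0.1,0.0025,0,0,0,0.1,0.0038,0,0,0,0.1,0.005,0,0,0,0.1,0.0063,0,0,0,0.1,0.0075,0,0,0,0.1,0.0088,0,0,0,0.1,0.01,0,0,0,0.1,0.0113,0,0,0,0.1,0.0138,0,0,0,0.1,0.0163,0,0,0,0.1,0.0188,0,0,0,0.1,0.02,0,0,0,0.1,0.02,0,0,0,0.1]' >/dev/null; python3 ptr.py
```

```text
crimson (158.3, np.int64(156), np.int64(159)) green (115.63, np.int64(111), np.int64(119)) redzone (95.03, np.int64(69), np.int64(159))
t 19.6 pos [0.4741 0.0025 0.0695] F [ 0.17 -0.41 -2.89] or top [247.54 210.03]
```

Rod home and no load. Unhook straight up, then go back out.

In the tool's units: -0.05 m / 0.8 = -0.0625, -0.044 m / 0.8 = -0.055.

```bash
python3 inch.py '[0,0,-0.0038,0,0.1,0,0,-0.01,0,0.1,0,0,-0.0175,0,0.1,0,0,-0.025,0,0.1,0,0,-0.035,0,0.1,0,0,-0.045,0,0.1,0,0,-0.055,0,0.1,0,0,-0.0625,0,0.1,0,0,-0.0625,0,0.1,0,0,-0.0625,0,0.1]'; python3 ptr.py; python3 -c "
from h import *
delta([.5602,-.2609,.105],78.37)"
```

```text
time: 20.7
position: [0.4741, 0.0022, 0.1196]
tool_rot: [2.216, 2.227, -0.0]
ft_force: [0.5, -0.0, -2.6]
grip_width: 0.298
grip_force: 45.0
crimson (158.28, np.int64(156), np.int64(159)) green (115.63, np.int64(111), np.int64(119)) redzone (95.09, np.int64(69), np.int64(159))
t 20.7 pos [0.4741 0.0022 0.1196] F [ 0.46 -0.04 -2.59] or top [247.46 210.25]
t 20.8 pos [0.4737 0.0023 0.1191] yaw 90.29 tilt [-0.e+00 -8.e-04 -1.e+00] F [-0.6  0.  -2. ] -> d [-0.2636  0.0852  0.0141] turn 0.2080153478120485
```

In the tool's units: -0.2636 m / 0.8 = -0.3295, -0.261 m / 0.8 = -0.3263, 0.208 rad / 6.2832 = 0.0331.

```bash
python3 inch.py '[-0.0125,0.0038,0,0,0.1,-0.0375,0.0113,0,0,0.1,-0.075,0.0225,0,0.0048,0.1,-0.1125,0.035,0,0.0095,0.1,-0.15,0.0475,0,0.0143,0.1,-0.1875,0.06,0,0.0191,0.1,-0.225,0.0725,0.0063,0.0239,0.1,-0.2625,0.085,0.0125,0.0271,0.1,-0.2938,0.095,0.0175,0.0302,0.1,-0.3163,0.1025,0.0175,0.0318,0.1,-0.3263,0.1056,0.0175,0.0328,0.1,-0.3295,0.1065,0.0175,0.0331,0.1,-0.3295,0.1065,0.0175,0.0331,0.1,-0.3295,0.1065,0.0175,0.0331,0.1,-0.3295,0.1065,0.0175,0.0331,0.1]'; python3 -c "
from h import *
delta([.5602,-.2609,.0215],78.37)"
```

```text
time: 22.3
position: [0.5607, -0.2597, 0.1058]
tool_rot: [2.433, 1.987, 0.0]
ft_force: [0.1, 0.0, -2.9]
grip_width: 0.295
grip_force: 45.0
t 22.3 pos [ 0.5607 -0.2597  0.1058] yaw 78.47 tilt [ 0.e+00  1.e-04 -1.e+00] F [ 0.1  0.  -2.9] -> d [-0.0013 -0.0003  0.0843] turn 0.0017176139567507583
```

In the tool's units: 0.074 m / 0.8 = 0.0925, 0.07 m / 0.8 = 0.0875, 0.002 rad / 6.2832 = 0.0003.

```bash
python3 inch.py '[-0.0013,0,0.0125,0.0003,0.1,-0.0013,0,0.0313,0.0003,0.1,-0.0013,0,0.05,0.0003,0.1,-0.0013,0,0.0688,0.0003,0.1,-0.0013,0,0.08,0.0003,0.1,-0.0013,0,0.0875,0.0003,0.1,-0.0013,0,0.0925,0.0003,0.1,-0.0013,0,0.0925,0.0003,0.1,-0.0013,0,0.0925,0.0003,0.1]'; python3 -c "
from h import *
delta([.5602,-.2609,.0215],78.37)"
```

```text
time: 23.2
position: [0.5609, -0.262, 0.0321]
tool_rot: [2.436, 1.982, 0.001]
ft_force: [0.5, -0.4, -2.5]
grip_width: 0.293
grip_force: 45.0
t 23.2 pos [ 0.5609 -0.262   0.0321] yaw 78.25 tilt [-3.e-04  9.e-04 -1.e+00] F [ 0.5 -0.4 -2.5] -> d [ 0.001  -0.0009  0.0106] turn -0.002050751414330509
```

The rows are not in the units I measure in: shifts go in shares of 800 mm and turns go in shares of 2 pi rad. I convert before sending: 0.01 m / 0.8 = 0.0125, 0.009 m / 0.8 = 0.0113, -0.002 rad / 6.2832 = -0.0003.

```bash
python3 inch.py '[0.0013,-0.0013,0.0025,-0.0003,0.1,0.0013,-0.0013,0.005,-0.0003,0.1,0.0013,-0.0013,0.0075,-0.0003,0.1,0.0013,-0.0013,0.0094,-0.0003,0.1,0.0013,-0.0013,0.0113,-0.0003,0.1,0.0013,-0.0013,0.0125,-0.0003,0.1,0.0013,-0.0013,0.0125,-0.0003,0.1,0.0013,-0.0013,0.0125,-0.0003,0.1]'; python3 -c "
from h import *
delta([.5602,-.2609,.0215],78.37)"
```

```text
time: 24.0
position: [0.5597, -0.2607, 0.0217]
tool_rot: [2.435, 1.985, -0.0]
ft_force: [-0.4, 0.6, -2.3]
grip_width: 0.294
grip_force: 45.0
t 24.0 pos [ 0.5597 -0.2607  0.0217] yaw 78.37 tilt [-2.e-04  1.e-04 -1.e+00] F [-0.4  0.6 -2.3] -> d [-0.0001  0.0006  0.0002] turn 3.660914993986607e-05
```

In the tool's units: 0.0006 m / 0.8 = 0.0008, 0.0005 m / 0.8 = 0.0006.

```bash
python3 inch.py '[0,0.0006,0.0004,0,0.1,0,0.0006,0.0008,0,0.1,0,0.0006,0.0008,0,0.1]'; python3 -c "
from h import *
delta([.5602,-.2609,.0215],78.37)"
```

```text
time: 24.3
position: [0.5598, -0.2608, 0.0215]
tool_rot: [-2.435, -1.985, 0.001]
ft_force: [-4.4, 0.7, 5.4]
grip_width: 0.291
grip_force: 45.0
t 24.3 pos [ 0.5598 -0.2608  0.0215] yaw 78.37 tilt [-4.e-04 -7.e-04 -1.e+00] F [-4.4  0.7  5.4] -> d [-0.      0.0004 -0.    ] turn -2.2685714990770228e-07
```

In the tool's units: -0.0004 m / 0.8 = -0.0005, -0.0003 m / 0.8 = -0.0004.

```bash
python3 inch.py '[0,-0.0004,-0.0003,0,0.1,0,-0.0005,-0.0004,0,0.1,0,-0.0005,-0.0004,0,0.1]'; python3 inch.py '[0,0,0,0,0.1,0,0,0,0,0.1]' 10;  python3 inch.py '[0,0,0,0,0.3,0,0,0,0,0.32,0,0,0,0,0.35,0,0,0,0,0.4,0,0,0,0,0.5,0,0,0,0,0.7,0,0,0,0,1,0,0,0,0,1,0,0,0,0,1,0,0,0,0,1,0,0,0,0,1,0,0,0,0,1,0,0,0,0,1]'
```

```text
time: 24.6
position: [0.5598, -0.2608, 0.0215]
tool_rot: [2.435, 1.985, 0.0]
ft_force: [-3.2, 0.9, 4.8]
grip_width: 0.292
grip_force: 45.0
time: 24.8
position: [0.5598, -0.2608, 0.0215]
tool_rot: [2.435, 1.984, 0.0]
ft_force: [-2.6, 0.2, 5.5]
grip_width: 0.295
grip_force: 10.0
time: 26.1
position: [0.5597, -0.2607, 0.0213]
tool_rot: [2.435, 1.985, -0.0]
ft_force: [-0.2, 0.4, -0.5]
grip_width: 0.99
grip_force: 0.0
```

Released. Back off upward to the first viewing pose and compare with the starting picture.

In the tool's units: -0.179 m / 0.8 = -0.2238, -0.175 m / 0.8 = -0.2188, 0.008 rad / 6.2832 = 0.0013.

```bash
python3 inch.py '[0,0,-0.0063,0,1,0,0,-0.0188,0,1,0,0,-0.0438,0,1,0,0,-0.0813,0,1,0,0,-0.125,0,1,-0.0038,0,-0.1688,0.0006,1,-0.0075,0,-0.2,0.0013,1,-0.0113,0,-0.2188,0.0013,1,-0.0131,0,-0.2238,0.0013,1,-0.0131,0,-0.2238,0.0013,1,-0.0131,0,-0.2238,0.0013,1,-0.0131,0,-0.2238,0.0013,1]'; python3 - <<'E'
from h import *
s=ctrl.get_state();im=ctrl.get_image('wrist');cv2.imwrite('pics/w9.png',im[:,:,::-1])
a=cv2.imread('pics/w1.png')[5:240,230:430];b=im[5:240,230:430,::-1]
cv2.imwrite('pics/cmp.png',cv2.resize(np.hstack([a,b]),None,fx=2,fy=2,interpolation=cv2.INTER_NEAREST))
hsv0=cv2.cvtColor(cv2.imread('pics/w1.png'),cv2.COLOR_BGR2HSV);d=np.load('w1.npz')
hsv1=cv2.cvtColor(im,cv2.COLOR_RGB2HSV)
for h,c in((hsv0,cam('wrist',dict(position=d['p'],tool_rot=d['r']))),(hsv1,cam('wrist',s))):
    g=cv2.inRange(h,(0,0,0),(180,255,70))
    for v in(160,190):
        x=np.nonzero(g[v,295:345])[0]+295;print('sleeve',plane(c,[[(x.min()+x.max()+1)/2,v]],.0523)[0,:2].round(4))
    gr=cv2.inRange(h,(50,100,40),(90,255,255));k=np.zeros_like(gr);k[80:120,300:340]=gr[80:120,300:340];print('green',plane(c,pts(k).mean(0)+.5,.052)[0,:2].round(4))
    bl=cv2.inRange(h,(95,120,40),(125,255,255));k=np.zeros_like(bl);k[50:235,280:360]=bl[50:235,280:360];print('stand',rect(plane(c,pts(k),.006)))
print(s['time'])
E
```

```text
time: 27.3
position: [0.5569, -0.2704, 0.1985]
tool_rot: [-2.441, -1.974, 0.002]
ft_force: [-0.6, -0.3, 0.5]
grip_width: 1.0
grip_force: 0.0
sleeve [ 0.5632 -0.246 ]
sleeve [ 0.5569 -0.2772]
green [ 0.5756 -0.1861]
stand (array([ 0.56416339, -0.23839668]), array([198.02827454,  69.16254425]), 78.07878112792969)
sleeve [ 0.5634 -0.2444]
sleeve [ 0.5573 -0.2754]
green [ 0.5748 -0.1859]
stand (array([ 0.5640528 , -0.23852893]), array([198.05213928,  69.46054077]), 78.08673095703125)
27.3
```

View pics/cmp.png

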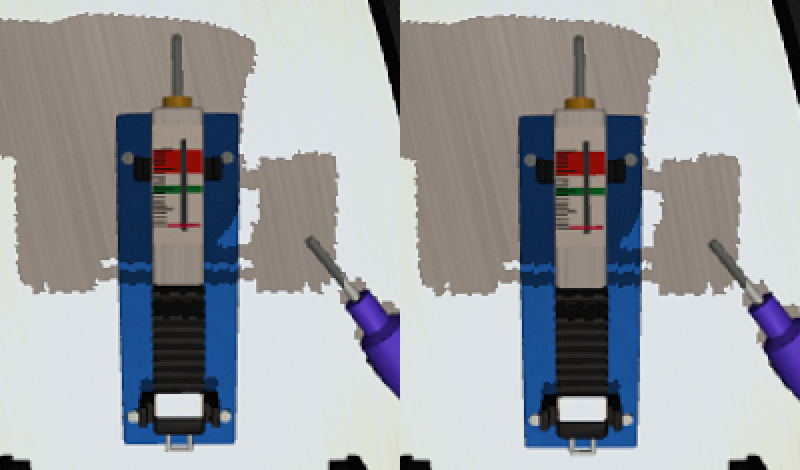

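The before and after views match: the gauge lies in its stand scale up, within about 1 mm of where it started, with the pointer home and the screwdriver unmoved.

```bash
python3 -c "
from bench import ctrl
print(ctrl.close_job())"
```

```text
the job is handed in; nothing more can be done
None
```

The orange module's latch held: I pulled it to 10 N (pointer mid-green) for over 2 s without reaching the red, eased off, unhooked, and laid the gauge back in its stand within about 1 mm of where it lay; the job was handed in at about 27 s of the 64 s allowed.

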